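Slide the drill template onto the jig's pin

TASK

Two drill templates lie on the wooden beds of the drilling jig. Take the one with the single large round hole by its handle, slide it along, keeping it down at the beds rather than lifting it away, until its hole is over the pin in the middle, and let it drop so that it lies flat on the recess floor round the pin, roughly square to the jig. Leave the other template where it is.

Things in the scene. Friction and masses are not known exactly. Their poses are not given: they have to be found in the camera images.
- jig: fixed drilling jig: dark steel base 136 (x) x 372 (y) x 10 mm; plywood bed blocks 130 x 117 mm at its +y and -y ends (centres y = +-123.5), tops 30 mm above the desk. Between them a recess 130 mm wide along y, open front and back, floor 10 mm above the desk, with the pin. Origin: centre of underside, on the desk; x away from the robot at yaw 0, y along the jig, z up. A template lies on each bed.
- pin_tip (a point): centre of the top of the jig's fixed upright steel pin: 16 mm in diameter, slightly tapered at the top, at x = -22, y = 0, z = 27 mm in the jig's frame: 17 mm above the recess floor and 3 mm below the bed tops, so a plate sliding level on the beds passes just over it. Axes as the jig's.
- big_hole_plate: template to move: loose flat aluminium plate 120 (x) x 90 (y) x 5 mm, about 0.2 kg, one round through hole 40 mm in diameter at x = -22, y = 0, and an upright black bar handle 12 (x) x 54 (y) mm centred at x = +36, y = 0, its top 37 mm above the plate's underside. Starts flat on either bed, turned at most 0.15 rad from the jig. Origin: centre of underside; z up.
- small_hole_plate: other template, to be left alone: the same plate and handle, but with two small 12 mm round holes (x = -22, y = +22 and -22 mm) instead of the large one. It lies on the other bed. Origin: centre of its underside; z up.
- big_hole (a point): centre of the large hole of the template to be moved, at the level of the plate's underside. Axes as the plate's.
Mind the look-alikes: they are no part of the job. What is shaped like the big_hole_plate but pink or yellow is not meant.

How it is judged:
At the end, for the whole second after the job is handed in: The large-hole template lies flat on the recess floor (within 3.5 mm and 3 degrees) with the pin through its hole (centres within 15 mm), square to the jig within 17 degrees, at rest; the other template is within 30 mm of its start (horizontal distance between big_hole and pin_tip below 0.015 m and z of big_hole_plate in the frame of jig below 0.0135 m and angle between big_hole_plate's own z axis and vertical below 0.06 rad and angle between the x axis of big_hole_plate and the x axis of jig, either way round below 0.3 rad and linear speed of big_hole_plate below 0.02 m/s and distance of small_hole_plate from where it was at the start of the episode below 0.03 m); the robot touches nothing.
It fails at once if the large-hole template was lifted more than 30 mm above the beds instead of slid (z of big_hole_plate in the frame of jig above 0.06 m).
It fails at once if the other template was moved by more than 30 mm (distance of small_hole_plate from where it was at the start of the episode above 0.03 m).
It also fails if it takes over 32 s, if anything falls off the work surface, if the arm or the gripper's body presses on something with over 40 N, if the wrist force passes 120 N, or if a joint passes its speed limit or range.

ROBOT

A 6-joint arm with a two-finger parallel gripper is mounted at the origin on the work surface; the furniture and walls round the work are solid. World frame = base frame: x ahead of the robot, y to its left, z up, the work surface at z = 0. Lengths are in m, angles in rad, forces in N, time in s.
With the tool pointing down it reaches from about 0.425 to 1.125 m from the base axis. Payload 14.9 kg.
Tool frame: the origin (TCP) lies at the very end of the fingers, on their centre line; the grasp point (between the pads) lies 19 mm behind it; z points along the fingers, y is the line along which they close (so a half turn about z gives the same grasp; the last joint's range is limited). The gripper opens to 91 mm and grips with 3 to 60 N. Pads are 32 mm wide; open, the fingers measure 118 mm over their backs; the gripper's body (76 mm by 178 mm) begins 60 mm behind the grasp point.
Start: joints at [-1.236, 0.379, 1.734, -0, 1.028, -0.033], TCP at [0.252, -0.653, 0.214] pointing down, gripper open.
Joint ranges: [-2.77, 2.77], [-0.74, 2.19], [0, 2.66], [-1.06, 4.2], [0.31, 2.87], [-3.08, 3.08]. Speed limits (rad/s): [1.89, 1.89, 2.39, 3.14, 3.14, 3.14].

INTERFACE

Orientations are given as a rotation vector (axis times angle).
In Python, from rig import ctrl gives the robot as it stands.
- The arm moves only by the tool servo_tool, never from a script. Its argument "motion" is a list of rows, each a list of 7 numbers: the shift along the tool's x, y, z in mm, then the turn, a rotation vector about the tool's x, y, z in degrees, then the closure, from -1 (fully open) to 1 (shut). A call has 1 to 8 rows; each row is the pose to reach, as a shift and turn from the pose commanded when the call began, along the tool's axes at that moment; what a row does not reach only later rows make up. A row lasts 1/8 s, in which the tool goes at most 62.5 mm and 10.7 degrees, less where a joint would pass 70% of its speed; a pose out of reach is approached as far as the arm can. A call with a gripper value outside its range is refused whole. The fingers move at their own pace and stop on an object; "force" is the grip in N (left out, the last holds). Time passes only in rows, so rows that repeat a pose let the fingers close. It gives the time, the measured TCP pose, the force, the opening and the grip force at its end, in the units of the state.
- ctrl.observe(): the state, without advancing time (a new reading comes with each control period).
- ctrl.read_camera(name): name is "side" or "top"; returns a dict with "pixels" (384x512x3 uint8, red, green, blue), "fx", "fy", "cx", "cy" (pixels), "dist" ([k1, k2, p1, p2, k3] as OpenCV has them; the pictures are not rectified), "view" (4x4, takes a point from world to camera coordinates). Camera axes: x right, y down, z forward; pixel columns grow to the right and rows downward; lengths in m; the calibration is good to about 2 mm. A picture is of the moment at which its call begins. There is no depth.
- ctrl.close_job(): hands the job in; it is judged then, once.
The state is a dict: "clock": time; "q": joint angles; "qvel": joint speeds; "joint_efforts": joint torques, N m; "tool_pos": TCP position; "ee_rot": TCP orientation; "ft_force": force on the tool from outside, world axes, zero at the start; "torque": the same for the moment, N m; "finger_gap": opening from 0.0 (shut) to 1.0 (fully open); "grasp_force": force on a finger pad.
Only numpy, scipy, OpenCV 4.12 (cv2) and the standard library are available. Lean on these libraries where they do the work, as an engineer would, in place of code of your own. Each camera call takes 0.05 s, during which the arm holds its last target. There are 200 camera calls.

## Working session

There is one attempt and no reset: what is moved stays moved. The work goes in short steps, Python scripts to look and compute and a tool call to move; the robot and the scene stay as the last step left them, time stands still between calls to the robot, and variables do not carry over. Pictures are saved under pics/ and viewed, at most 10 in all, crops included, and the job is handed in when it is done.

Besides the shell and the picture viewer there is one more tool, called after "Call:" in YAML: its name, and indented under it one key for each argument. servo_tool: Moves the arm, as the interface text tells. Its arguments: {"type":"object","properties":{"motion":{"type":"array"},"force":{"type":"number"}},"required":["motion"]}

```bash
mkdir -p pics; cat > h.py <<'E'
import numpy as np, cv2
from rig import ctrl
from scipy.spatial.transform import Rotation as R
def cast(c,uv,z):
    K=np.array([[c['fx'],0,c['cx']],[0,c['fy'],c['cy']],[0,0,1]])
    p=cv2.undistortPoints(np.array(uv,float).reshape(-1,1,2),K,np.array(c['dist'],float)).reshape(-1,2)
    V=np.array(c['view']);Rm=V[:3,:3];o=-Rm.T@V[:3,3]
    d=np.c_[p,np.ones(len(p))]@Rm
    return o+d*((z-o[2])/d[:,2])[:,None]
def save(c,n): cv2.imwrite('pics/'+n,c['pixels'][:,:,::-1])
E
python3 - <<'E'
from h import *
s=ctrl.observe();print(s['clock'],s['tool_pos'],s['ee_rot'],s['finger_gap'])
for n in('top','side'):
    c=ctrl.read_camera(n);save(c,n+'0.png');np.save(n+'0.npy',c,allow_pickle=True)
    V=np.array(c['view']);print(n,-V[:3,:3].T@V[:3,3])
E
```

```text
0.0 [ 0.25155448 -0.65280776  0.21327257] [-3.08752204e+00 -5.74283584e-01  2.88829854e-04] 1.0004559427536357
top [0.28203766 0.00904928 0.96009689]
side [ 0.76958112 -0.38970135  0.78989282]
```

View pics/top0.png

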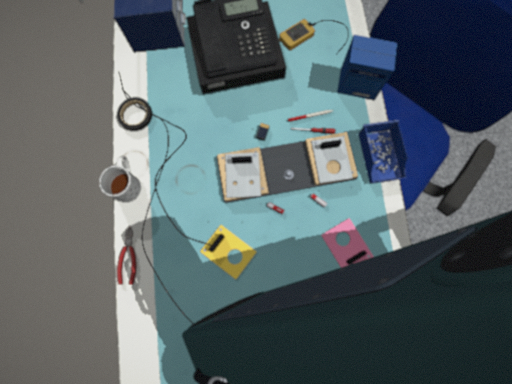

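View pics/side0.png

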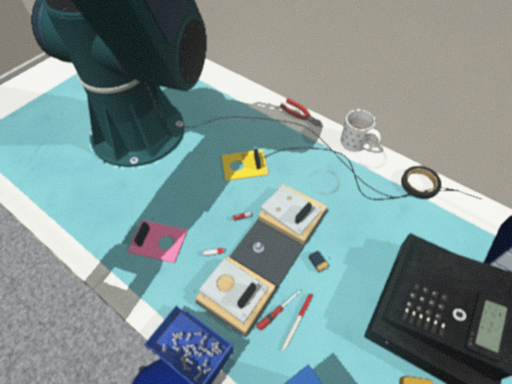

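The top view shows the jig around (288,167). The big-hole plate is on the right bed, with its hole at (333,167) and handle at (329,145). The pin is at (289,174), and the small-hole plate is on the left bed. The side view agrees: hole (226,283), handle (247,294), pin (258,247).

```bash
python3 - <<'E'
from h import *
for n,(x0,x1,y0,y1) in (('top',(210,365,125,208)),('side',(185,335,175,335))):
    c=np.load(n+'0.npy',allow_pickle=True).item()
    im=c['pixels'][:,:,::-1]
    k=5 if n=='top' else 3.7
    cv2.imwrite(f'pics/{n}crop.png',cv2.resize(im[y0:y1,x0:x1],None,fx=k,fy=k,interpolation=cv2.INTER_CUBIC))
    h=cv2.cvtColor(np.ascontiguousarray(im),cv2.COLOR_BGR2HSV)
    roi=np.zeros(h.shape[:2],np.uint8);roi[y0:y1,x0:x1]=255
    for nm,lo,hi,z in (('wood',(8,60,100),(28,255,255),.03),('grey',(0,0,110),(180,45,255),.035),('black',(0,0,0),(180,255,38),.037+.03)):
        m=cv2.inRange(h,lo,hi)&roi
        for ct in cv2.findContours(m,cv2.RETR_LIST,cv2.CHAIN_APPROX_NONE)[0]:
            a=cv2.contourArea(ct)
            if a<20: continue
            r=cv2.minAreaRect(ct)
            w=cast(c,cv2.boxPoints(r),z)
            e=w[1]-w[0];f=w[2]-w[1]; l=e if np.linalg.norm(e)>np.linalg.norm(f) else f
            print(n,nm,a,np.round(r[0],1),'ctr',w.mean(0).round(4),'size',np.linalg.norm(e).round(4),np.linalg.norm(f).round(4),'ang',round(np.degrees(np.arctan2(l[1],l[0])),1))
E
```

```text
top wood 110.0 [333.  166.5] ctr [ 0.5367 -0.2112  0.03  ] size 0.0328 0.0311 ang -95.8
top wood 171.5 [224.5 177.5] ctr [0.5373 0.0833 0.03  ] size 0.0338 0.1312 ang -169.0
top wood 172.0 [257.7 167.2] ctr [ 0.5568 -0.008   0.03  ] size 0.0647 0.1479 ang -152.7
top wood 333.5 [330.9 157.9] ctr [ 0.5624 -0.2094  0.03  ] size 0.1213 0.1365 ang -176.8
top grey 25.5 [273.5 204.5] ctr [ 0.4489 -0.0391  0.035 ] size 0.0341 0.0133 ang -96.0
top grey 54.5 [318.4 199.4] ctr [ 0.4499 -0.1582  0.035 ] size 0.0147 0.0493 ang -134.1
top grey 57.0 [289.  174.5] ctr [ 0.5254 -0.0893  0.035 ] size 0.0272 0.0228 ang -24.6
top grey 160.0 [333.  166.5] ctr [ 0.5354 -0.2101  0.035 ] size 0.0381 0.0401 ang -143.4
top grey 150.0 [241.  159.4] ctr [0.5807 0.0342 0.035 ] size 0.0598 0.0235 ang -92.0
top grey 1488.5 [239.5 172.8] ctr [0.5451 0.0415 0.035 ] size 0.121 0.1371 ang 178.1
top grey 156.0 [329.6 144.3] ctr [ 0.5987 -0.2104  0.035 ] size 0.066 0.024 ang -87.7
top grey 1406.0 [332.3 159.1] ctr [ 0.5572 -0.2116  0.035 ] size 0.0999 0.1264 ang -178.6
top grey 29.5 [303.5 128.5] ctr [ 0.6517 -0.1452  0
[... 718 characters left out ...]
98.1
side grey 49.0 [287.2 301. ] ctr [ 0.6658 -0.1595  0.035 ] size 0.0698 0.0094 ang 74.5
side grey 235.0 [246.7 295.2] ctr [ 0.5898 -0.2022  0.035 ] size 0.0618 0.0217 ang 92.3
side grey 247.5 [225.3 282.8] ctr [ 0.5352 -0.2096  0.035 ] size 0.0388 0.0393 ang -7.5
side grey 2269.5 [231.7 290.8] ctr [ 0.5561 -0.2129  0.035 ] size 0.1251 0.1318 ang 3.0
side grey 69.0 [210.2 251.9] ctr [ 0.4596 -0.1748  0.035 ] size 0.0342 0.0156 ang 50.2
side grey 104.5 [258. 247.] ctr [ 0.5393 -0.0978  0.035 ] size 0.0281 0.0307 ang -52.9
side grey 27.0 [247.3 213.8] ctr [ 0.4634 -0.0424  0.035 ] size 0.0187 0.0161 ang 54.0
side grey 1372.0 [291.5 211.5] ctr [0.5436 0.0311 0.035 ] size 0.1289 0.155 ang 5.0
```

View pics/topcrop.png

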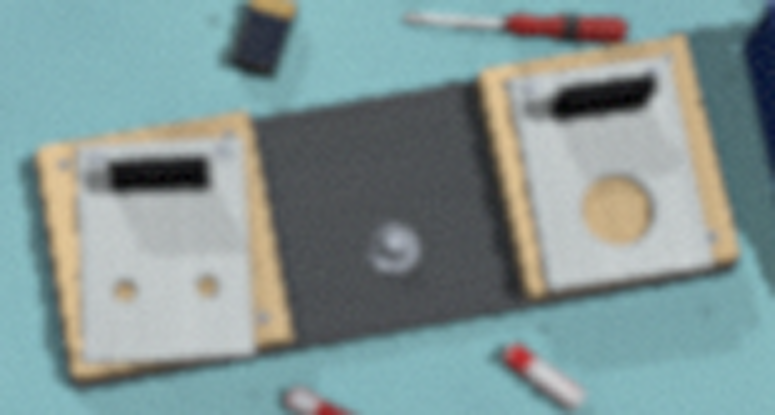

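View pics/sidecrop.png

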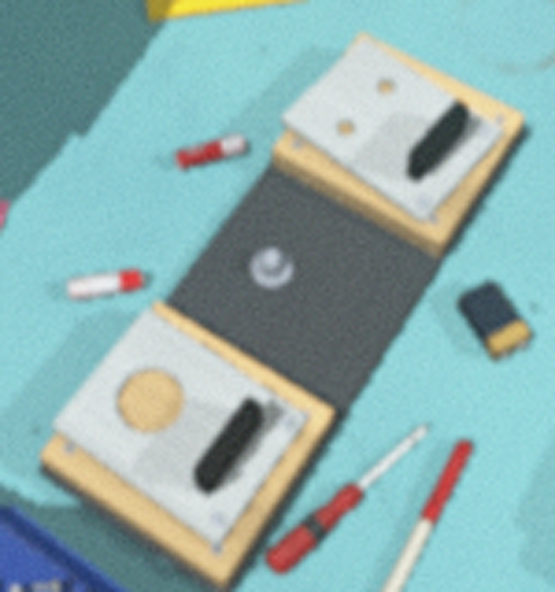

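The crops confirm the parts. In the top crop, the big-hole plate corners are (510,80), (662,58), (717,265) and (548,290), with the hole at (618,208) and the pin at (394,249). The bed outer corners are (40,150), (685,38), (737,262) and (78,380).

```bash
python3 - <<'E'
from h import *
ct=np.load('top0.npy',allow_pickle=True).item();cs=np.load('side0.npy',allow_pickle=True).item()
def up(p,k,o): return (np.array(p,float)+.5)/k-.5+o
T=lambda p:up(p,5,[210,125]); S=lambda p:up(p,3.7,[185,175])
def ang(v): return round(np.degrees(np.arctan2(v[1],v[0])),1)
j=cast(ct,T([(40,150),(685,38),(737,262),(78,380)]),.03)
print('jig top',j.mean(0),ang(j[0]-j[1]),ang(j[3]-j[2]),ang(j[0]-j[3]),ang(j[1]-j[2]))
j=cast(cs,S([(45,465),(225,590),(525,120),(362,37)]),.03);print('jig side',j.round(4).tolist())
p=cast(ct,T([(510,80),(662,58),(717,265),(548,290)]),.035)
print('plate',p.mean(0),ang(p[0]-p[1]),ang(p[3]-p[2]),ang(p[0]-p[3]),ang(p[1]-p[2]))
p=cast(cs,S([(153,308),(55,428),(215,552),(308,415)]),.035)
print('plate side',p.mean(0),ang(p[0]-p[1]),ang(p[3]-p[2]),ang(p[3]-p[0]),ang(p[2]-p[1]))
for z in(.027,.0185): print('pin',z,cast(ct,T([(394,249)]),z),cast(cs,S([(271,267)]),z))
print('pintop',cast(ct,T([(399,243)]),.027),cast(cs,S([(269,262)]),.027))
print('hole',cast(ct,T([(618,208)]),.0325),cast(cs,S([(150,400)]),.0325))
for z in(.067,.05): print('handle',z,cast(ct,[(330,144.2)],z),cast(ct,T([(555,105),(655,85)]),z).tolist(),cast(cs,[(246.7,295.2)],z),)
print('handle top edge side',cast(cs,S([(200,470),(250,405)]),.067))
s=ctrl.observe();r=R.from_rotvec(s['ee_rot']).as_matrix();print(r.round(3))
E
```

```text
jig top [ 0.5519873  -0.08828623  0.03      ] 94.5 94.4 4.5 3.3
jig side [[0.5109, -0.2756, 0.03], [0.6368, -0.2659, 0.03], [0.6066, 0.096, 0.03], [0.4787, 0.0857, 0.03]]
plate [ 0.55676219 -0.20909481  0.035     ] 92.9 92.6 1.9 5.3
plate side [ 0.55897461 -0.20886479  0.035     ] 92.5 93.7 1.9 1.2
pin 0.027 [[ 0.52791844 -0.08856849  0.027     ]] [[ 0.53646157 -0.09455406  0.027     ]]
pin 0.0185 [[ 0.53015828 -0.08945774  0.0185    ]] [[ 0.53386419 -0.09126558  0.0185    ]]
pintop [[ 0.53096295 -0.0916566   0.027     ]] [[ 0.53331124 -0.09255278  0.027     ]]
hole [[ 0.5367201  -0.21129227  0.0325    ]] [[ 0.53443748 -0.20934551  0.0325    ]]
handle 0.067 [[ 0.58796784 -0.20377586  0.067     ]] [[0.58659379870128, -0.178403998217156, 0.06700000000000006], [0.5923745211391195, -0.23298883084925284, 0.06700000000000006]] [[ 0.5974458  -0.21074121  0.067     ]]
handle 0.05 [[ 0.59379119 -0.20782696  0.05      ]] [[0.5923909909394118, -0.18197215060920952, 0.050000000000000044], [0.5982817487857903, -0.2375959994582753, 0.050000000000000044]] [[ 0.59339776 -0.20653267  0.05      ]]
handle top edge side [[ 0.5929096  -0.23111316  0.067     ]
 [ 0.59179625 -0.18528873  0.067     ]]
[[ 0.933  0.36  -0.   ]
 [ 0.36  -0.933  0.001]
 [ 0.    -0.001 -1.   ]]
```

Call:
servo_tool:
  motion:
    - [60, -37, 0, 0, 0, -9, -1]
    - [120, -73, 0, 0, 0, -18, -1]
    - [180, -110, 0, 0, 0, -27, -1]
    - [240, -146, 0, 0, 0, -36, -1]
    - [300, -183, 0, 0, 0, -45, -1]
    - [360, -220, 0, 0, 0, -54, -1]
    - [420, -256, 0, 0, 0, -63, -1]
    - [479, -292, 0, 0, 0, -71.7, -1]
  force: 30

```text
clock: 1.1
tool_pos: [0.5573, -0.2549, 0.2139]
ee_rot: [-2.161, -2.28, 0.0]
ft_force: [1.0, 1.0, 0.2]
finger_gap: 1.001
grasp_force: 0.0
```

```bash
cat > st.py <<'E'
from h import *
import sys
s=ctrl.observe();r=R.from_rotvec(s['ee_rot']).as_matrix()
print(s['clock'],s['tool_pos'].round(4),s['finger_gap'],s['grasp_force'],s['ft_force']);print(r.round(3))
if len(sys.argv)>3:
    t=np.array([float(a) for a in sys.argv[1:4]]);print('shift mm',(r.T@(t-s['tool_pos'])*1e3).round(1),'y yaw',np.degrees(np.arctan2(r[1,1],r[0,1])).round(2))
E
python3 st.py .5935 -.2075 .10
```

```text
1.1 [ 0.5573 -0.2549  0.2139] 1.0005709282032818 0.0 [0.99563041 0.96424301 0.16603647]
[[-0.053  0.999 -0.   ]
 [ 0.999  0.053  0.   ]
 [ 0.    -0.    -1.   ]]
shift mm [ 45.4  38.7 113.9] y yaw 3.06
```

Call:
servo_tool:
  motion:
    - [0, 0, 50, 0, 0, 0, -1]
    - [0, 0, 80, 0, 0, 0, -1]
    - [0, 0, 80, 0, 0, 0, -1]

```text
clock: 1.48
tool_pos: [0.555, -0.2559, 0.1317]
ee_rot: [-2.164, -2.272, 0.002]
ft_force: [-0.5, -0.7, 0.5]
finger_gap: 1.0
grasp_force: 0.0
```

```bash
python3 st.py .5935 -.2075 .041; python3 - <<'E'
from h import *
for n in('top','side'): save(ctrl.read_camera(n),n+'1.png')
a=cv2.imread('pics/top1.png')[110:230,200:380];b=cv2.imread('pics/side1.png')[190:350,180:340]
cv2.imwrite('pics/c1.png',np.hstack([cv2.resize(a,(420,280)),cv2.resize(b,(280,280))]))
E
```

```text
1.475 [ 0.555  -0.2559  0.1317] 1.0003008073525843 0.0 [-0.53877564 -0.68558384  0.52828172]
[[-0.049  0.999 -0.004]
 [ 0.999  0.049  0.002]
 [ 0.002 -0.004 -1.   ]]
shift mm [46.3 41.1 90.7] y yaw 2.79
```

View pics/c1.png

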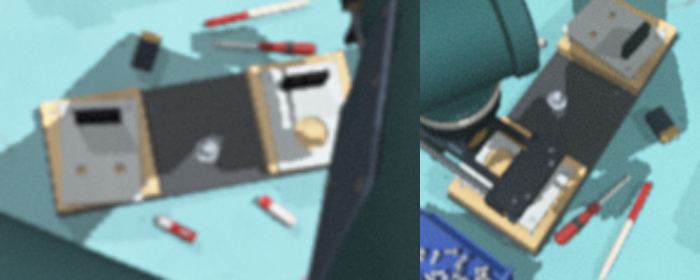

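The fingers are above the plate, still short of the handle, which is as expected. Both templates are undisturbed. I'll centre over the handle, then go down.

Call:
servo_tool:
  motion:
    - [25, 22, 0, 0, 0, 0, -1]
    - [46, 41, 10, 0, 0, 0, -1]
    - [46, 41, 25, 0, 0, 0, -1]
    - [46, 41, 40, 0, 0, 0, -1]
    - [46, 41, 40, 0, 0, 0, -1]

```text
clock: 2.2
tool_pos: [0.5941, -0.2093, 0.0929]
ee_rot: [-2.167, -2.272, 0.001]
ft_force: [0.2, 0.7, 0.7]
finger_gap: 1.0
grasp_force: 0.0
```

```bash
python3 st.py .5935 -.2075 .041
```

```text
2.2 [ 0.5941 -0.2093  0.0929] 1.000370499370625 0.0 [0.16926721 0.66133701 0.67379166]
[[-0.048  0.999 -0.002]
 [ 0.999  0.048  0.001]
 [ 0.001 -0.002 -1.   ]]
shift mm [ 1.8 -0.4 51.9] y yaw 2.73
```

Call:
servo_tool:
  motion:
    - [2, 0, 25, 0, 0, 0, -1]
    - [2, 0, 43, 0, 0, 0, -1]
    - [2, 0, 51, 0, 0, 0, -1]
    - [2, 0, 51, 0, 0, 0, 1]
    - [2, 0, 51, 0, 0, 0, 1]
    - [2, 0, 51, 0, 0, 0, 1]
    - [2, 0, 51, 0, 0, 0, 1]
    - [2, 0, 51, 0, 0, 0, 1]
  force: 30

```text
clock: 3.2
tool_pos: [0.5951, -0.2069, 0.0431]
ee_rot: [2.167, 2.274, 0.0]
ft_force: [0.1, 0.2, -0.1]
finger_gap: 0.483
grasp_force: 0.0
```

```bash
python3 st.py .5935 -.2075 .041
```

```text
3.2 [ 0.5951 -0.2069  0.0431] 0.4834657464308931 0.0 [ 0.10296619  0.22763784 -0.07834281]
[[-0.048  0.999  0.   ]
 [ 0.999  0.048 -0.   ]
 [-0.     0.    -1.   ]]
shift mm [-0.5 -1.7  2.1] y yaw 2.77
```

Call:
servo_tool:
  motion:
    - [0, 0, 0, 0, 0, 0, 1]
    - [0, 0, 0, 0, 0, 0, 1]
    - [0, 0, 0, 0, 0, 0, 1]
    - [0, 0, 0, 0, 0, 0, 1]
    - [0, 0, 0, 0, 0, 0, 1]
    - [0, 0, 0, 0, 0, 0, 1]

```text
clock: 3.95
tool_pos: [0.595, -0.2069, 0.0429]
ee_rot: [-2.167, -2.274, 0.0]
ft_force: [-1.1, -0.3, 0.1]
finger_gap: 0.129
grasp_force: 30.0
```

```bash
python3 st.py .5905 -.0875 .044; python3 - <<'E'
from h import *
c=ctrl.read_camera('side');save(c,'s2.png')
cv2.imwrite('pics/s2c.png',cv2.resize(cv2.imread('pics/s2.png')[190:350,170:330],(560,560)))
E
```

```text
3.95 [ 0.595  -0.2069  0.0429] 0.12915565386837863 30.000013411045074 [-1.12405771 -0.32643387  0.06197277]
[[-0.048  0.999 -0.   ]
 [ 0.999  0.048  0.   ]
 [ 0.    -0.    -1.   ]]
shift mm [119.4   1.3  -1.1] y yaw 2.77
```

View pics/s2c.png

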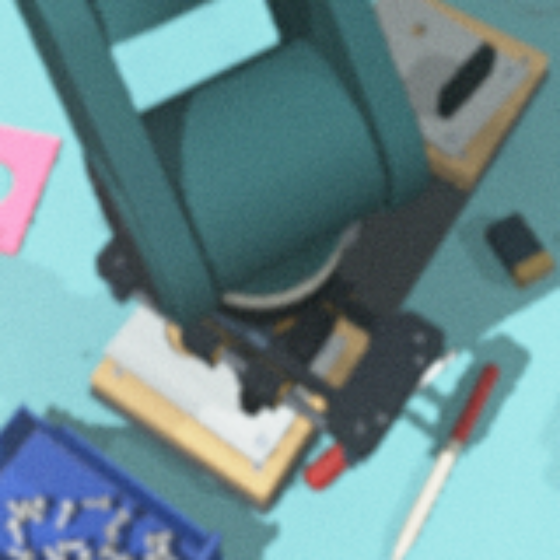

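The handle is gripped: the opening is 11.8 mm at 30 N. Next I slide it +119 mm along y, just clear of the bed.

Call:
servo_tool:
  motion:
    - [0, 0, -2, 0, 0, 0, 1]
    - [20, 0, -2, 0, 0, 0, 1]
    - [40, 0.5, -2, 0, 0, 0, 1]
    - [60, 1, -2, 0, 0, 0, 1]
    - [80, 1, -2, 0, 0, -1, 1]
    - [100, 1, -2, 0, 0, -1.5, 1]
    - [119, 1, -2, 0, 0, -1.5, 1]
    - [119, 1, -2, 0, 0, -1.5, 1]

```text
clock: 5.0
tool_pos: [0.5902, -0.0865, 0.0449]
ee_rot: [-2.135, -2.304, 0.0]
ft_force: [-0.0, -0.2, -1.7]
finger_gap: 0.129
grasp_force: 30.0
```

```bash
python3 st.py .5905 -.0875 .023; python3 - <<'E'
from h import *
a=[]
for n in('top','side'): save(ctrl.read_camera(n),n+'3.png')
a=cv2.imread('pics/top3.png')[110:230,200:380];b=cv2.imread('pics/side3.png')[190:350,180:340]
cv2.imwrite('pics/c3.png',np.hstack([cv2.resize(a,(420,280)),cv2.resize(b,(280,280))]))
E
```

```text
5.0 [ 0.5902 -0.0865  0.0449] 0.12895552661948723 29.99966472387314 [-0.02324563 -0.1848448  -1.69516837]
[[-0.076  0.997 -0.   ]
 [ 0.997  0.076  0.   ]
 [ 0.    -0.    -1.   ]]
shift mm [-1.   0.2 21.9] y yaw 4.36
```

View pics/c3.png

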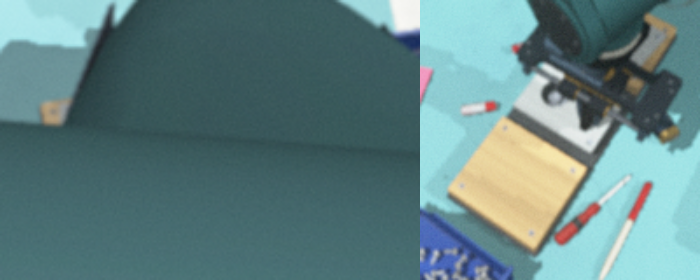

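In the side view the plate sits between the beds, with its hole over the pin at about (553,93) in the composite. I'll lower it into the recess.

Call:
servo_tool:
  motion:
    - [0, 0, 6, 0, 0, 0, 1]
    - [0, 0, 12, 0, 0, 0, 1]
    - [0, 0, 17, 0, 0, 0, 1]
    - [0, 0, 20, 0, 0, 0, 1]
    - [0, 0, 21, 0, 0, 0, 1]
    - [0, 0, 21, 0, 0, 0, 1]

```text
clock: 5.85
tool_pos: [0.5904, -0.088, 0.0239]
ee_rot: [2.137, 2.303, 0.0]
ft_force: [-0.1, -0.5, -1.6]
finger_gap: 0.127
grasp_force: 30.0
```

```bash
python3 st.py .5905 -.0875 .023
```

```text
5.85 [ 0.5904 -0.088   0.0239] 0.12655271308598678 29.99941796064377 [-0.14456125 -0.48020866 -1.61692699]
[[-0.075  0.997  0.   ]
 [ 0.997  0.075  0.   ]
 [-0.     0.    -1.   ]]
shift mm [0.5 0.2 0.9] y yaw 4.27
```

Fully open, the fingers would reach the pin, so I open only partway, rise, and retreat.

Call:
servo_tool:
  motion:
    - [0, 0, 1, 0, 0, 0, 0.3]
    - [0, 0, 1, 0, 0, 0, 0.3]
    - [0, 0, 1, 0, 0, 0, 0.3]
    - [0, 0, 1, 0, 0, 0, 0.3]
    - [0, 0, -10, 0, 0, 0, 0.3]
    - [0, 0, -35, 0, 0, 0, 0.3]
    - [0, 0, -80, 0, 0, 0, 0.3]
    - [0, 0, -130, 0, 0, 0, 0.3]

```text
clock: 6.85
tool_pos: [0.5899, -0.0879, 0.1557]
ee_rot: [-2.137, -2.302, 0.0]
ft_force: [0.8, 0.6, -0.0]
finger_gap: 0.35
grasp_force: 0.0
```

Call:
servo_tool:
  motion:
    - [-60, 0, -40, 0, 0, 0, 0.3]
    - [-120, 0, -40, 0, 0, 0, 0.3]
    - [-180, 0, -40, 0, 0, 0, 0.3]
    - [-240, 0, -40, 0, 0, 0, 0.3]
    - [-300, 0, -40, 0, 0, 0, 0.3]
    - [-360, 0, -40, 0, 0, 0, 0.3]
    - [-360, 0, -40, 0, 0, 0, 0.3]
    - [-360, 0, -40, 0, 0, 0, 0.3]

```text
clock: 7.85
tool_pos: [0.6168, -0.4467, 0.1942]
ee_rot: [-2.137, -2.302, -0.0]
ft_force: [-0.0, -0.5, -0.8]
finger_gap: 0.353
grasp_force: 0.0
```

```bash
python3 st.py; python3 - <<'E'
from h import *
for n in('top','side'): save(ctrl.read_camera(n),n+'4.png')
a=cv2.imread('pics/top4.png')[110:230,200:380];b=cv2.imread('pics/side4.png')[190:350,180:340]
cv2.imwrite('pics/c4.png',np.hstack([cv2.resize(a,(480,320)),cv2.resize(b,(320,320))]))
E
```

```text
7.85 [ 0.6168 -0.4467  0.1942] 0.35263698958661976 0.0 [-0.00642309 -0.50061784 -0.76324165]
[[-0.074  0.997 -0.   ]
 [ 0.997  0.074  0.   ]
 [ 0.    -0.    -1.   ]]
```

View pics/c4.png

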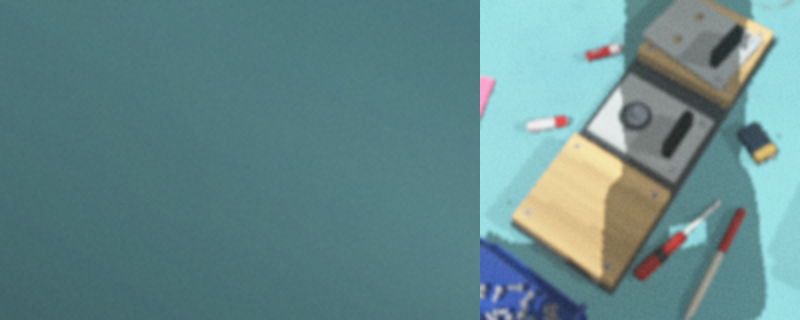

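The plate lies flat in the recess and square to the jig. The pin is in its hole at about (635,117), and the other template has not moved. I'm handing the job in.

```bash
python3 -c "
from rig import ctrl
print(ctrl.close_job())"
```

```text
the job is handed in; nothing more can be done
None
```

I slid the large-hole template over the pin and lowered it flat onto the recess floor, square to the jig. The other template was left in place and the job is handed in; the hand-in call returned no verdict, so this rests on the last side-camera picture.

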